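# Line up the bench pots by height

## Robot

A 6-joint arm with a two-finger parallel gripper is mounted at the origin on a cart in front of the work surface, level with it; the furniture and walls round the work are solid. World frame = base frame: x ahead of the robot, y to its left, z up, the work surface at z = 0. Lengths are in m, angles in degrees, forces in N, time in s.
With the tool pointing down it reaches from about 0.35 to 0.875 m from the base axis. Payload 4.2 kg.
Tool frame: the origin (TCP) lies on the centre line of the jaws, within the pads' length; the fingertips stand 25 mm ahead of it and the grasp point (between the pads) lies 6 mm ahead of it; z points along the fingers, y is the line along which they close (so a half turn about z gives the same grasp; the last joint's range is limited). The gripper opens to 87 mm and grips with 3 to 60 N. Pads are 19 mm wide; open, the fingers measure 117 mm over their backs; the gripper's body (75 mm by 190 mm) begins 51 mm behind the grasp point.
Start: joints at [-60.699, 22.042, 0.453, 0, -68.411, -14.817], TCP at [0.156, -0.605, 0.248] pointing down, gripper open.
Joint ranges: [-179.83, 179.83], [-69.29, 118.12], [-61.27, 80.66], [-181.25, 117.63], [-171.15, -9.14], [-177.46, 177.46]. Speed limits (degrees/s): [159.86, 159.86, 180, 180, 180, 180].

## Interface

Orientations are given as a 3x3 rotation matrix whose columns are the frame's x, y, z axes.
In Python, from station import r gives the robot as it stands.
- The arm moves only by the tool move_arm, never from a script. Its argument "series" is a list of rows, each an object with "grip": the opening, from 0 (shut) to 1 (fully open); "xyz": the shift along the tool's x, y, z in mm, a list of three; "angular": the turn, a rotation vector about the tool's x, y, z in rad, a list of three. A call has 1 to 10 rows; each row is the pose to reach, as a shift and turn from the pose commanded when the call began, along the tool's axes at that moment; what a row does not reach only later rows make up. A row lasts 1/10 s, in which the tool goes at most 50 mm and 8.59 degrees, less where a joint would pass 70% of its speed; a pose out of reach is approached as far as the arm can. A call with a gripper value outside its range is refused whole. The fingers move at their own pace and stop on an object; the grip force is fixed at half the most. Time passes only in rows, so rows that repeat a pose let the fingers close. It gives the time, the measured TCP pose, the force, the opening and the grip force at its end, in the units of the state.
- r.sense(): the state, without advancing time (a new reading comes with each control period).
- r.capture(name): name is "scene" or "top" or "wrist"; returns a dict with "img" (384x512x3 uint8, red, green, blue), "camera_matrix" (3x3 intrinsics, pixels), "k1" (the pictures are not rectified: a ray, as slopes to the right and down, at radius r is drawn at 1 + k1 r^2 times it, then the intrinsics apply), "rvec" (rotation vector, rad) and "tvec" (3), from world to camera coordinates, as OpenCV has them; the wrist camera has in their place "hand_eye" (4x4, takes a point from camera to tool coordinates, whose origin is the TCP and whose axes are the flange's). Camera axes: x right, y down, z forward; pixel columns grow to the right and rows downward; lengths in m; the calibration is good to about 2 mm. A picture is of the moment at which its call begins: read the wrist's pose just before it. There is no depth.
- r.finish_job(): hands the job in; it is judged then, once.
The state is a dict: "time_s": time; "joints": joint angles; "joint_velocities": joint speeds; "effort": joint torques, N m; "tcp_pos": TCP position; "ee_rot": TCP orientation; "wrist_force": force on the tool from outside, world axes, zero at the start; "moment": the same for the moment, N m; "gripper_width": opening from 0.0 (shut) to 1.0 (fully open); "gripper_force": force on a finger pad.
Only numpy, scipy, OpenCV 4.12 (cv2) and the standard library are available. Lean on these libraries where they do the work, as an engineer would, in place of code of your own. Each camera call takes 0.05 s, during which the arm holds its last target. There are 200 camera calls.

## Task

Tidy the four loose bench things (oil cup, white pot, eye loupe, brown oil bottle) onto the aluminium strip in order of height: the lowest on the blue disc next to the red end block, then each taller one on the next disc, the tallest at the grey end. Stand each one upright, centred on its own disc, and do not disturb the brass pin standing behind the strip.

Things in the scene. Friction and masses are not known exactly. Their poses are not given: they have to be found in the camera images.
- oil_cup: low black round oil cup with a dark red bowl in its top, 28 mm diameter, 13 mm high: the lowest of the four. Origin: centre of its underside, z up
- clear_pot: white round pot with a fixed lid, 40 mm diameter at its lid, slightly narrower below, 21 mm high: the second lowest. Origin: centre of its underside, z up
- loupe: black eye loupe standing on its wide rim, 37 mm diameter at the foot, narrowing upward, 30 mm high: the second tallest. Origin: centre of its underside, z up
- oil_bottle: brown bottle with a black cap, 22 mm diameter, 52 mm high: the tallest of the four; grip the brown part, below 38 mm. Origin: centre of its underside, z up
- bay_a: blue felt disc, 46 mm across, white centre dot, flush in the top of a fixed aluminium strip (300 x 50 x 8 mm, lying on a mat). Discs a, b, c, d lie in a straight row, 65 mm apart. Origin: disc centre, at the strip's top face, 12 mm above z = 0; z up, y along the strip from a to d, x across it, away from the robot. This is the end disc of the row on the robot's right
- bay_b: blue felt disc, 46 mm across, white centre dot, flush in the top of a fixed aluminium strip (300 x 50 x 8 mm, lying on a mat). Discs a, b, c, d lie in a straight row, 65 mm apart. Origin: disc centre, at the strip's top face, 12 mm above z = 0; z up, y along the strip from a to d, x across it, away from the robot. This is the second disc from the robot's right
- bay_c: blue felt disc, 46 mm across, white centre dot, flush in the top of a fixed aluminium strip (300 x 50 x 8 mm, lying on a mat). Discs a, b, c, d lie in a straight row, 65 mm apart. Origin: disc centre, at the strip's top face, 12 mm above z = 0; z up, y along the strip from a to d, x across it, away from the robot. This is the third disc from the robot's right
- bay_d: blue felt disc, 46 mm across, white centre dot, flush in the top of a fixed aluminium strip (300 x 50 x 8 mm, lying on a mat). Discs a, b, c, d lie in a straight row, 65 mm apart. Origin: disc centre, at the strip's top face, 12 mm above z = 0; z up, y along the strip from a to d, x across it, away from the robot. This is the end disc of the row on the robot's left
- red_stop: red plastic end block, 50 x 14 x 12 mm, fixed on top of one end of the strip; its middle is 44 mm from the middle of the end disc beside it, so it stands either beside disc a or beside disc d. A like block in grey closes the other end. Origin: centre of its underside
- brass_pin_tool: bystander: upright brass pin on a 34 mm black foot, 57 mm high, loose, behind the strip; not to be disturbed. Origin: centre of its underside
There are look-alikes about, which are no part of the job. Of the things shaped like the clear_pot, the white one is meant.

How it is judged:
By the outcome, as a careful person would: the job done as asked, in the order asked, and still so for the second after the job is handed in, with the robot touching nothing.
It also fails if it takes over 80 s, if anything falls off the work surface, if the arm or the gripper's body presses on something with over 40 N, if the wrist force passes 120 N, or if a joint passes its speed limit or range.

## Working session

There is one attempt and no reset: what is moved stays moved. The work goes in short steps, Python scripts to look and compute and a tool call to move; the robot and the scene stay as the last step left them, time stands still between calls to the robot, and variables do not carry over. Pictures are saved under pics/ and viewed, at most 14 in all, crops included, and the job is handed in when it is done.

Besides the shell and the picture viewer there is one more tool, called after "Emit:" as name(argument=value, ...), one argument or row to a line, values as JSON. move_arm: Moves the arm, as the interface text tells. Its arguments: {"type":"object","properties":{"series":{"type":"array"}},"required":["series"]}

```bash
mkdir -p pics; cat > h.py <<'E'
import numpy as np, cv2
from station import r
def cap(n,f=None):
    s=r.sense(); c=r.capture(n)
    if n=='wrist':
        T=np.eye(4);T[:3,:3]=np.array(s['ee_rot']);T[:3,3]=s['tcp_pos'];M=T@np.array(c['hand_eye']);c['R']=M[:3,:3];c['o']=M[:3,3]
    else:
        R=cv2.Rodrigues(np.array(c['rvec'],float))[0];c['R']=R.T;c['o']=-R.T@np.array(c['tvec'],float).ravel()
    if f: cv2.imwrite(f'pics/{f}.png',c['img'][:,:,::-1])
    return c
def ray(c,u,v):
    K=np.array(c['camera_matrix']);d=np.array([(u-K[0,2])/K[0,0],(v-K[1,2])/K[1,1]]);p=d.copy()
    for _ in range(20): p=d/(1+c['k1']*(p@p))
    return c['R']@np.array([p[0],p[1],1])
def onz(c,u,v,z):
    d=ray(c,u,v);return c['o']+d*(z-c['o'][2])/d[2]
def tri(c1,p1,c2,p2):
    A=np.zeros((3,3));b=np.zeros(3)
    for c,p in((c1,p1),(c2,p2)):
        d=ray(c,*p);d/=np.linalg.norm(d);P=np.eye(3)-np.outer(d,d);A+=P;b+=P@c['o']
    return np.linalg.solve(A,b)
def proj(c,X):
    K=np.array(c['camera_matrix']);q=c['R'].T@(np.array(X)-c['o']);p=q[:2]/q[2];p=p*(1+c['k1']*(p@p));return K[0,0]*p[0]+K[0,2],K[1,1]*p[1]+K[1,2]
E
python3 - <<'E'
from h import *
a=cap('scene','scene0');b=cap('top','top0')
for c in(a,b):print(c['o'],c['k1'],c['camera_matrix'])
s=r.sense();print(s['tcp_pos'],s['ee_rot'])
E
```

```text
[ 0.02028446 -0.49937508  0.67134066] -0.04313530260730756 [[474.41079438   0.         253.60395025]
 [  0.         474.41079438 193.88969833]
 [  0.           0.           1.        ]]
[ 0.49739283 -0.05720978  1.34856596] 0.04252739714401623 [[493.95420169   0.         250.93919661]
 [  0.         493.95420169 194.43230267]
 [  0.           0.           1.        ]]
[ 0.15622086 -0.60465744  0.24655005] [[-9.68253352e-01 -2.49970051e-01 -6.48944448e-04]
 [-2.49970846e-01  9.68251503e-01  1.89840097e-03]
 [ 1.53798050e-04  2.00035029e-03 -9.99997987e-01]]
```

View pics/scene0.png

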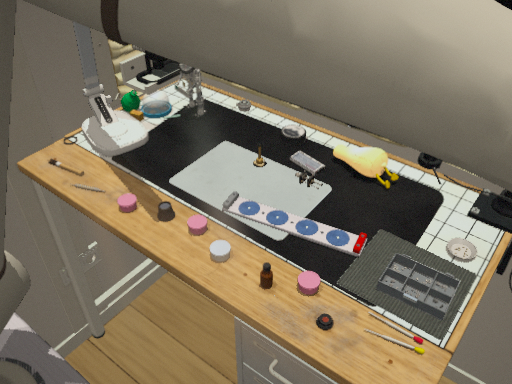

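View pics/top0.png

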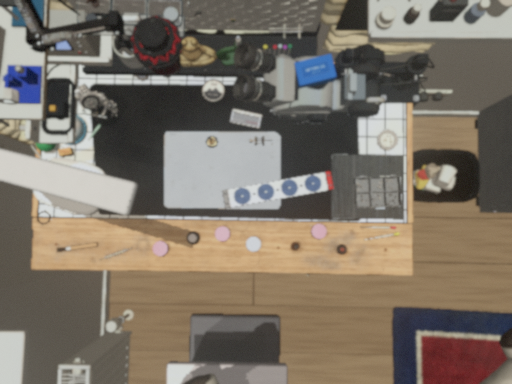

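Scene: oil cup (325,321), bottle (266,275), white pot (220,251), loupe (165,211). The pots are white (220,251) and pink (127,203), (198,225), (309,283), and the white one fits the description. The red block is at (361,243), i.e. robot's right beside disc a; the brass pin is at (259,158). Top: cup (342,249), bottle (295,246), pot (253,243), loupe (193,238), discs from (242,195) to (313,184).

```bash
python3 - <<'E'
from h import *
a=cap('scene');b=cap('top')
for n,p,q in[('cup',(325,320),(342,249)),('bottle',(266,268),(295,246)),('pot',(220,246),(253,243)),('loupe',(165,206),(193,238)),('d',(249,209),(242,195)),('c',(277,218),(266,191)),('b',(307,227),(290,187)),('a',(339,238),(313,183)),('red',(361,243),(330,181)),('pin',(259,158),(212,141))]:
    print(n,tri(a,p,b,q).round(3),onz(b,*q,0.012).round(3))
im=a['img'][170:345,110:380,::-1]
cv2.imwrite('pics/crop0.png',cv2.resize(im,None,fx=2.9,fy=2.9,interpolation=cv2.INTER_CUBIC))
E
```

```text
cup [ 0.459 -0.303  0.008] [ 0.46  -0.302  0.012]
bottle [ 0.466 -0.174  0.041] [ 0.465 -0.176  0.012]
pot [ 0.471 -0.063  0.021] [ 0.471 -0.063  0.012]
loupe [0.482 0.097 0.028] [0.481 0.099 0.012]
d [ 0.6   -0.03   0.006] [ 0.6   -0.031  0.012]
c [ 0.612 -0.095  0.009] [ 0.612 -0.096  0.012]
b [ 0.624 -0.16   0.012] [ 0.624 -0.161  0.012]
a [ 0.637 -0.224  0.01 ] [ 0.636 -0.223  0.012]
red [ 0.642 -0.269  0.02 ] [ 0.643 -0.269  0.012]
pin [0.745 0.054 0.019] [0.747 0.054 0.012]
```

View pics/crop0.png

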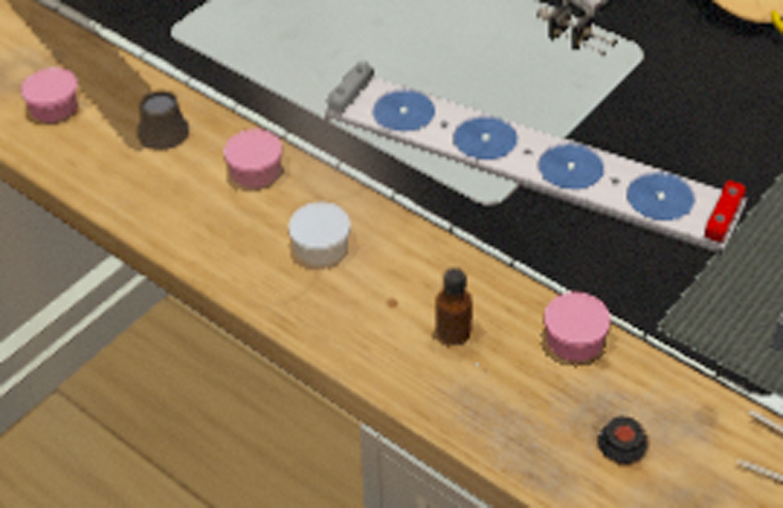

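The enlarged crop confirms the white pot (second from left among pots at crop (319,235)), the loupe (162,118), bottle (454,308) and cup (623,440); the other three pots are pink. The red block sits beside disc a, so cup→a, pot→b, loupe→c, bottle→d.

```bash
cat >> h.py <<'E'
def go(x,y,z,yaw=280.8,T=None):
    # shift (mm) and rotvec (tool axes) from the measured pose to a straight-down pose with tool x at yaw
    s=r.sense();R=np.array(s['ee_rot']);t=np.radians(yaw)
    xa=np.array([np.cos(t),np.sin(t),0]);za=np.array([0,0,-1.]);G=np.c_[xa,np.cross(za,xa),za]
    print('xyz',(R.T@(np.array([x,y,z])-s['tcp_pos'])*1000).round(1),'ang',cv2.Rodrigues(R.T@G)[0].ravel().round(4))
E
python3 - <<'E'
from h import *
c=r.capture('wrist');print(np.array(c['hand_eye']).round(3),np.array(c['camera_matrix']).round(0))
go(0.44,-0.26,0.25)
E
```

```text
[[ 0.001 -0.955 -0.298  0.083]
 [ 1.     0.     0.001  0.   ]
 [-0.001 -0.298  0.955 -0.139]
 [ 0.     0.     0.     1.   ]] [[295.   0. 258.]
 [  0. 295. 193.]
 [  0.   0.   1.]]
xyz [-361.   263.    -2.7] ang [ 9.0000e-04  7.0000e-04 -1.5065e+00]
```

Emit:
move_arm(
  series=[
    {"grip":1,"xyz":[-361,263,0],"angular":[0,0,-1.5065]},
    {"grip":1,"xyz":[-361,263,0],"angular":[0,0,-1.5065]},
    {"grip":1,"xyz":[-361,263,0],"angular":[0,0,-1.5065]},
    {"grip":1,"xyz":[-361,263,0],"angular":[0,0,-1.5065]},
    {"grip":1,"xyz":[-361,263,0],"angular":[0,0,-1.5065]},
    {"grip":1,"xyz":[-361,263,0],"angular":[0,0,-1.5065]},
    {"grip":1,"xyz":[-361,263,0],"angular":[0,0,-1.5065]},
    {"grip":1,"xyz":[-361,263,0],"angular":[0,0,-1.5065]},
    {"grip":1,"xyz":[-361,263,0],"angular":[0,0,-1.5065]},
    {"grip":1,"xyz":[-361,263,0],"angular":[0,0,-1.5065]},
  ],
)

```text
time_s: 1.25
tcp_pos: [0.4431, -0.2567, 0.2476]
ee_rot: [[0.193, -0.981, 0.001], [-0.981, -0.193, 0.0], [0.0, -0.001, -1.0]]
wrist_force: [-0.1, -0.4, -0.3]
gripper_width: 0.999
gripper_force: 0.0
```

```bash
cat > save.py <<'E'
from h import *
import pickle,sys
c=cap('wrist',sys.argv[1]);pickle.dump(c,open(sys.argv[1]+'.pkl','wb'))
E
python3 save.py w1; python3 - <<'E'
from h import *
s=r.sense();print(s['time_s'],s['tcp_pos'],s['joints'],s['joint_velocities']);go(0.5,-0.06,0.25)
E
```

```text
1.3 [ 0.44178968 -0.25795462  0.24752482] [-1.20831074e+01  1.09634076e+01 -1.52294863e+01 -9.14892953e-03
 -6.37887250e+01  2.33801793e+01] [ -3.01673339  -0.2921245   -0.66454009   0.16413228  -0.45507775
 -16.92294139]
xyz [-182.7  -95.8   -2.4] ang [-0.0004  0.      0.0086]
```

View pics/w1.png

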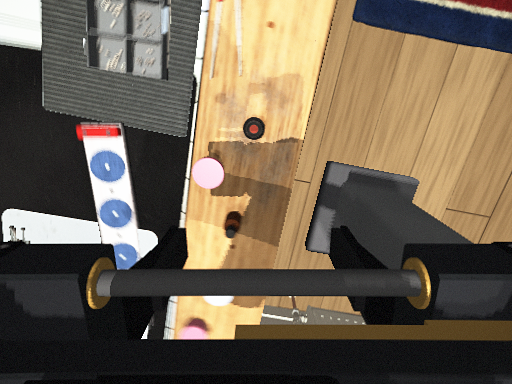

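Wrist view 1: cup (254,128), pink pot (208,172), bottle (233,224), discs a (107,165), b (115,213), red block (97,131). The gripper hides the lower part, so I move along +y for two more views.

Emit:
move_arm(
  series=[
    {"grip":1,"xyz":[-180,-95,0],"angular":[0,0,0]},
    {"grip":1,"xyz":[-180,-95,0],"angular":[0,0,0]},
    {"grip":1,"xyz":[-180,-95,0],"angular":[0,0,0]},
    {"grip":1,"xyz":[-180,-95,0],"angular":[0,0,0]},
    {"grip":1,"xyz":[-180,-95,0],"angular":[0,0,0]},
    {"grip":1,"xyz":[-180,-95,0],"angular":[0,0,0]},
    {"grip":1,"xyz":[-180,-95,0],"angular":[0,0,0]},
    {"grip":1,"xyz":[-180,-95,0],"angular":[0,0,0]},
  ],
)

```text
time_s: 2.1
tcp_pos: [0.5004, -0.0673, 0.2475]
ee_rot: [[0.178, -0.984, -0.0], [-0.984, -0.178, -0.0], [0.0, 0.0, -1.0]]
wrist_force: [0.5, 0.3, -0.1]
gripper_width: 1.002
gripper_force: 0.0
```

```bash
python3 save.py w2; python3 -c "
from h import *
s=r.sense();print(s['time_s'],s['tcp_pos'],s['joint_velocities'])"
```

```text
2.15 [ 0.50047732 -0.06735541  0.24757908] [ 0.05297395 -0.03841896  0.11175671  0.11345024  0.10109188  0.03483843]
```

Emit:
move_arm(
  series=[
    {"grip":1,"xyz":[-200,0,0],"angular":[0,0,0]},
    {"grip":1,"xyz":[-200,0,0],"angular":[0,0,0]},
    {"grip":1,"xyz":[-200,0,0],"angular":[0,0,0]},
    {"grip":1,"xyz":[-200,0,0],"angular":[0,0,0]},
    {"grip":1,"xyz":[-200,0,0],"angular":[0,0,0]},
    {"grip":1,"xyz":[-200,0,0],"angular":[0,0,0]},
    {"grip":1,"xyz":[-200,0,0],"angular":[0,0,0]},
    {"grip":1,"xyz":[-200,0,0],"angular":[0,0,0]},
  ],
)

```text
time_s: 2.95
tcp_pos: [0.465, 0.1292, 0.2475]
ee_rot: [[0.178, -0.984, -0.0], [-0.984, -0.178, -0.0], [0.0, 0.0, -1.0]]
wrist_force: [-0.5, -0.6, -0.3]
gripper_width: 1.0
gripper_force: 0.0
```

```bash
python3 save.py w3; python3 -c "
from h import *
s=r.sense();print(s['time_s'],s['tcp_pos'],s['joint_velocities'])
import numpy as np
a=cv2.imread('pics/w2.png')[:260];b=cv2.imread('pics/w3.png')[:260]
cv2.imwrite('pics/w23.png',np.vstack([a,b]))"
```

```text
3.0 [0.46498646 0.12924948 0.24753252] [ 0.22288175  0.06739551  0.10524403 -0.12415534  0.02225425 -0.11947907]
```

View pics/w23.png

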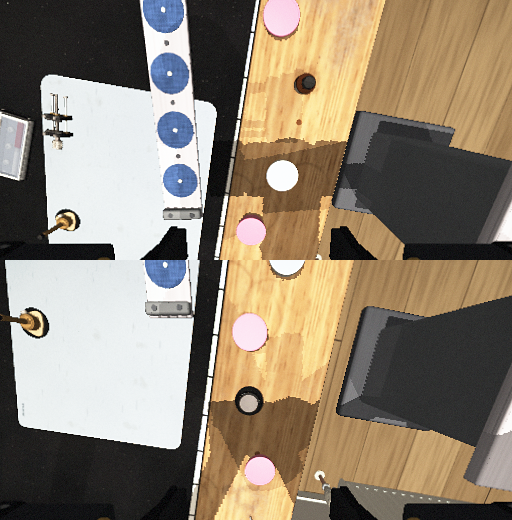

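View 2 (upper): discs a–d at (164,10), (170,73), (175,130), (180,181), bottle (307,83), white pot (282,176), pin (67,220). View 3 (lower): loupe (249,142), disc d (165,5), pin (35,63). Now I measure by masks.

```bash
cat > m.py <<'E'
from h import *
import pickle
W={k:pickle.load(open(k+'.pkl','rb')) for k in('w1','w2','w3')}
W['s']=cap('scene');W['t']=cap('top')
def blob(k,f,u,v,h=30):
    c=W[k];im=c['img'];u0,v0=max(u-h,0),max(v-h,0);w=im[v0:v+h,u0:u+h]
    hsv=cv2.cvtColor(w,cv2.COLOR_RGB2HSV).astype(int);m=f(hsv).astype(np.uint8)
    cs=cv2.findContours(m,cv2.RETR_EXTERNAL,cv2.CHAIN_APPROX_NONE)[0]
    cs=[q for q in cs if cv2.contourArea(q)>8];q=min(cs,key=lambda q:-cv2.contourArea(q))
    (x,y),ax,an=cv2.fitEllipse(cv2.convexHull(q)) if len(q)>6 else (q.mean((0,1)),(0,0),0)
    return (round(x+u0,1),round(y+v0,1)),np.round(ax,1)
blue=lambda h:(h[...,0]>95)&(h[...,0]<125)&(h[...,1]>90)
wht=lambda h:(h[...,1]<45)&(h[...,2]>140)
dark=lambda h:(h[...,2]<60)
red=lambda h:((h[...,0]<8)|(h[...,0]>172))&(h[...,1]>110)&(h[...,2]>50)
E
python3 - <<'E'
from m import *
D={}
for n,k,f,u,v,h in [('a','w1',blue,107,165,26),('b','w1',blue,115,213,22),('b','w2',blue,170,73,28),('c','w2',blue,175,130,28),('d','w2',blue,180,181,26),
 ('a','s',blue,339,238,15),('b','s',blue,307,227,15),('c','s',blue,277,218,15),('d','s',blue,249,209,15),('c','t',blue,266,191,10),('d','t',blue,242,195,10),('a','t',blue,313,183,10),('b','t',blue,290,187,10),
 ('pot','w2',wht,282,176,26),('pot','s',wht,220,247,16),('cup','w1',dark,254,128,18),('cupr','w1',red,254,128,18),('cupr','s',red,325,320,14),('bot','w2',dark,307,83,20),('bot','w1',dark,233,224,18),('lou','w3',dark,249,142,24)]:
    try:p,ax=blob(k,f,u,v,h);D[n,k]=p;print(n,k,p,ax,onz(W[k],*p,.012).round(4))
    except Exception as e:print(n,k,e)
for n in'abcd':
    ks=[k for k in W if (n,k) in D];print(n,[(i,j,tri(W[i],D[n,i],W[j],D[n,j]).round(4)) for i in ks for j in ks if i<j])
for n in('pot','cupr'):
    ks=[k for k in W if (n,k) in D]
    if len(ks)>1:print(n,tri(W[ks[0]],D[n,ks[0]],W[ks[1]],D[n,ks[1]]).round(4))
o=[W['w1']['img'][105:150,230:280],W['w1']['img'][200:245,210:260],W['w2']['img'][60:105,282:332],W['w2']['img'][153:198,257:307],W['w3']['img'][119:164,224:274],W['s']['img'][195:240,140:190]]
o=[cv2.resize(i[:,:,::-1],(250,225),interpolation=cv2.INTER_CUBIC) for i in o]
cv2.imwrite('pics/mos.png',np.vstack([np.hstack(o[:3]),np.hstack(o[3:])]))
E
```

```text
a w1 (107.1, 165.9) [29.3 34.7] [ 0.6342 -0.2195  0.012 ]
b w1 (115.2, 213.0) [27. 31.] [ 0.6207 -0.1557  0.012 ]
b w2 (169.3, 72.9) [36.6 41.4] [ 0.6226 -0.1592  0.012 ]
c w2 (175.0, 129.4) [34.5 37.5] [ 0.61   -0.0953  0.012 ]
d w2 (179.7, 180.1) [31.8 34.6] [ 0.5978 -0.0311  0.012 ]
a s (337.4, 237.4) [15.1 21.8] [ 0.6353 -0.2226  0.012 ]
b s (306.5, 227.3) [14.2 21.2] [ 0.6221 -0.1592  0.012 ]
c s (277.1, 217.3) [13.7 20.5] [ 0.61   -0.0955  0.012 ]
d s (249.0, 207.9) [12.8 19.8] [ 0.5975 -0.0321  0.012 ]
c t min() iterable argument is empty
d t min() iterable argument is empty
a t min() iterable argument is empty
b t min() iterable argument is empty
pot w2 (281.9, 175.1) [30.5 32.1] [ 0.4671 -0.0617  0.012 ]
pot s (219.6, 247.8) [16.9 21. ] [ 0.4733 -0.0591  0.012 ]
cup w1 (253.4, 128.1) [20.5 22. ] [ 0.4581 -0.3034  0.012 ]
cupr w1 (253.4, 128.6) [8.6 9.2] [ 0.4579 -0.3028  0.012 ]
cupr s (325.0, 319.0) [5.1 6.5] [ 0.458  -0.3031  0.012 ]
bot w2 (307.8, 82.5) [13.3 15.1] [ 0.4597 -0.1782  0.012 ]
bot w1 (233.6, 218.2) [13.1 13.6] [ 0.4618 -0.1794  0.012 ]
lou w3 (248.6, 140.5) [28.1 28.4] [0.4821 0.0983 0.012 ]
a [('s', 'w1', array([ 0.6337, -0.2216,  0.0137]))]
b [('w1', 'w2', array([ 0.6196, -0.1587,  0.0177])), ('s', 'w1', array([ 0.6185, -0.1597,  0.0165])), ('s', 'w2', array([ 0.6226, -0.1591,  0.0116]))]
c [('s', 'w2', array([ 0.6101, -0.0953,  0.0118]))]
d [('s', 'w2', array([ 0.5982, -0.0311,  0.0111]))]
pot [ 0.4682 -0.0637  0.0193]
cupr [ 0.458 -0.303  0.012]
```

View pics/mos.png

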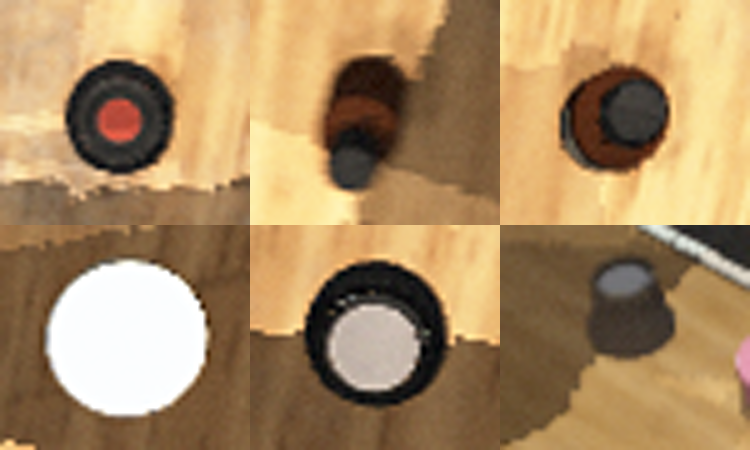

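The crops show the cup with its red bowl, the brown bottle with cap, the white pot and the loupe with its grey lens top. The pictures agree with the descriptions. View 1 was taken while the arm still moved a little, so I rely on view 2, view 3 and the scene camera.

```bash
python3 - <<'E'
from m import *
print('pot21',onz(W['w2'],281.9,175.1,.021).round(4))
print('cap',tri(W['w2'],(309.4,82.4),W['s'],(266.3,263)).round(4),onz(W['w2'],309.4,82.4,.052).round(4))
print('bot base/should',onz(W['w2'],303.5,84,.034).round(4))
print('lou',tri(W['w3'],(248.6,143.6),W['s'],(165,206.4)).round(4),onz(W['w3'],248.6,143.6,.03).round(4),onz(W['w3'],249.2,140.6,.0).round(4))
print('cup',onz(W['s'],325,319,.012))
for k in('w1','w2'):
  for n,X in(('cap',(.4655,-.177,.052)),('base',(.4655,-.177,0))):print(k,n,np.round(proj(W[k],X),1))
go(.464,-.177,.12)
E
```

```text
pot21 [ 0.4682 -0.0638  0.021 ]
cap [ 0.4649 -0.1754  0.0562] [ 0.4639 -0.1754  0.052 ]
bot base/should [ 0.4673 -0.174   0.034 ]
lou [0.4823 0.0993 0.0253] [0.4813 0.0995 0.03  ] [0.4814 0.0999 0.    ]
cup [ 0.45803399 -0.30308499  0.012     ]
w1 cap [227.7 231.7]
w1 base [231.4 216. ]
w2 cap [308.3  80.5]
w2 base [301.4  83.2]
xyz [301.9  56.  127.6] ang [-0.     0.    -0.008]
```

Emit:
move_arm(
  series=[
    {"grip":1,"xyz":[32,-11,0],"angular":[0,0,0]},
    {"grip":1,"xyz":[32,-11,50],"angular":[0,0,0]},
    {"grip":1,"xyz":[32,-11,100],"angular":[0,0,0]},
    {"grip":1,"xyz":[32,-11,150],"angular":[0,0,0]},
    {"grip":1,"xyz":[32,-11,185],"angular":[0,0,0]},
    {"grip":1,"xyz":[32,-11,205],"angular":[0,0,0]},
    {"grip":1,"xyz":[32,-11,219],"angular":[0,0,0]},
    {"grip":1,"xyz":[32,-11,219],"angular":[0,0,0]},
    {"grip":1,"xyz":[32,-11,219],"angular":[0,0,0]},
  ],
)

```text
time_s: 4.1
tcp_pos: [0.4815, 0.1011, 0.0285]
ee_rot: [[0.181, -0.984, -0.0], [-0.984, -0.181, -0.0], [0.0, 0.0, -1.0]]
wrist_force: [0.1, 0.1, 1.0]
gripper_width: 0.998
gripper_force: 0.0
```

Emit:
move_arm(
  series=[
    {"grip":0,"xyz":[0,0,0],"angular":[0,0,0]},
    {"grip":0,"xyz":[0,0,0],"angular":[0,0,0]},
    {"grip":0,"xyz":[0,0,0],"angular":[0,0,0]},
    {"grip":0,"xyz":[0,0,0],"angular":[0,0,0]},
    {"grip":0,"xyz":[0,0,0],"angular":[0,0,0]},
    {"grip":0,"xyz":[0,0,0],"angular":[0,0,0]},
    {"grip":0,"xyz":[0,0,0],"angular":[0,0,0]},
    {"grip":0,"xyz":[0,0,0],"angular":[0,0,0]},
  ],
)

```text
time_s: 4.9
tcp_pos: [0.4814, 0.1013, 0.0286]
ee_rot: [[0.181, -0.983, 0.0], [-0.983, -0.181, 0.0], [-0.0, -0.0, -1.0]]
wrist_force: [-0.4, 0.1, -0.3]
gripper_width: 0.389
gripper_force: 29.7
```

```bash
python3 save.py g1; python3 -c "
from h import *
cv2.imwrite('pics/g1s.png',cv2.resize(cap('scene')['img'][150:260,110:270,::-1],None,fx=4,fy=4))
go(.610,-.0954,.100,280.9)"
```

```text
xyz [216.7 -90.9 -71.4] ang [-0.0001  0.     -0.0082]
```

View pics/g1.png

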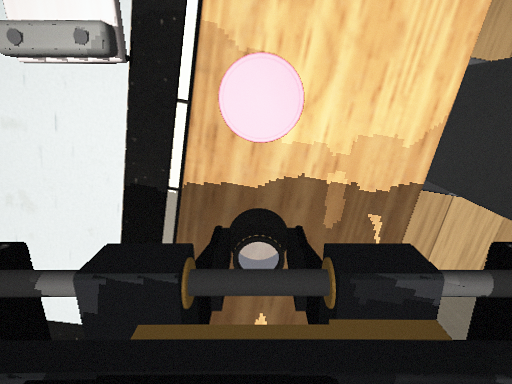

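The loupe is between the pads, with its foot front edge at (260,209). I work out its offset from the TCP along tool x.

```bash
python3 - <<'E'
from h import *
import pickle
c=pickle.load(open('g1.pkl','rb'));s=r.sense();R=np.array(s['ee_rot'])
for v in(208,210):
  for z in(0,.003):
    p=onz(c,260,v,z);print(v,z,((R.T@(p-s['tcp_pos']))*1000).round(1),p.round(4))
E
```

```text
208 0 [19.6  1.8 28.6] [0.4832 0.0817 0.    ]
208 0.003 [20.7  1.8 25.6] [0.4834 0.0806 0.003 ]
210 0 [18.3  1.8 28.6] [0.4829 0.0829 0.    ]
210 0.003 [19.5  1.8 25.6] [0.4831 0.0818 0.003 ]
```

Emit:
move_arm(
  series=[
    {"grip":0,"xyz":[0,0,-35],"angular":[0,0,0]},
    {"grip":0,"xyz":[0,0,-71],"angular":[0,0,0]},
    {"grip":0,"xyz":[40,-17,-71],"angular":[0,0,-0.008]},
    {"grip":0,"xyz":[80,-34,-71],"angular":[0,0,-0.008]},
    {"grip":0,"xyz":[120,-51,-71],"angular":[0,0,-0.008]},
    {"grip":0,"xyz":[160,-68,-71],"angular":[0,0,-0.008]},
    {"grip":0,"xyz":[200,-85,-71],"angular":[0,0,-0.008]},
    {"grip":0,"xyz":[215.7,-91,-71],"angular":[0,0,-0.008]},
    {"grip":0,"xyz":[215.7,-91,-60],"angular":[0,0,-0.008]},
    {"grip":0,"xyz":[215.7,-91,-60],"angular":[0,0,-0.008]},
  ],
)

```text
time_s: 6.0
tcp_pos: [0.6078, -0.0942, 0.0862]
ee_rot: [[0.188, -0.982, -0.005], [-0.982, -0.188, 0.001], [-0.002, 0.005, -1.0]]
wrist_force: [-0.7, 0.2, -1.2]
gripper_width: 0.386
gripper_force: 29.7
```

```bash
python3 save.py g2; python3 -c "
from h import *
s=r.sense();print(s['tcp_pos'],s['gripper_width'],s['gripper_force']);go(.610+.0002,-.0954+.001,.041,280.9)"
```

```text
[ 0.60808063 -0.0936967   0.08701427] 0.3915809522679425 29.72081596730277
xyz [ 1.1 -2.1 46. ] ang [ 0.0039  0.001  -0.0001]
```

View pics/g2.png

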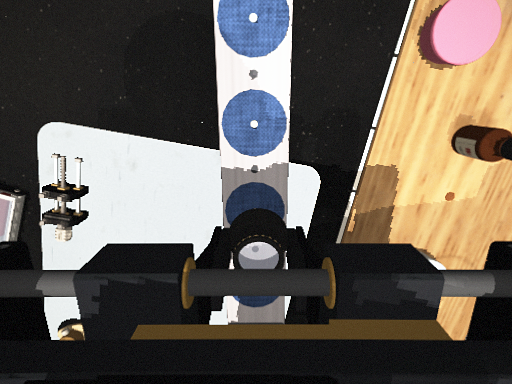

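The loupe is held upright above disc c; disc b dot (254,124) and a (253,17) are in view. I'll hold to settle, then re-measure the discs.

Emit:
move_arm(
  series=[
    {"grip":0,"xyz":[0,0,0],"angular":[0,0,0]},
    {"grip":0,"xyz":[0,0,0],"angular":[0,0,0]},
    {"grip":0,"xyz":[0,0,0],"angular":[0,0,0]},
  ],
)

```text
time_s: 6.35
tcp_pos: [0.6099, -0.0936, 0.0891]
ee_rot: [[0.19, -0.982, 0.001], [-0.982, -0.19, 0.0], [0.0, -0.001, -1.0]]
wrist_force: [0.1, -0.6, -0.8]
gripper_width: 0.391
gripper_force: 29.7
```

```bash
cat > discs.py <<'E'
from h import *
c=cap('wrist')
w=c['img'][:240,180:320].astype(int);h=cv2.cvtColor(c['img'][:240],cv2.COLOR_RGB2HSV)
m=((h[...,0]>95)&(h[...,0]<125)&(h[...,1]>90)&(h[...,2]>60)).astype(np.uint8)
for q in cv2.findContours(m,cv2.RETR_EXTERNAL,cv2.CHAIN_APPROX_NONE)[0]:
    if cv2.contourArea(q)>300:
        e=cv2.fitEllipse(cv2.convexHull(q));x,y,bw,bh=cv2.boundingRect(q);print('disc',np.round(e[0],1),np.round(e[1],1),(x,y,bw,bh),onz(c,*e[0],.012).round(4))
s=r.sense();print(s['time_s'],s['tcp_pos'],np.round(s['ee_rot'],4)[:,2])
E
python3 discs.py; python3 -c "
from h import *
go(.610+.0002,-.0954+.001,.041,280.9)"
```

```text
disc [257.8 207.2] [53.  57.6] (229, 181, 58, 39) [ 0.61   -0.0958  0.012 ]
disc [257.8 121.7] [63.2 65.3] (226, 89, 64, 66) [ 0.6223 -0.1596  0.012 ]
disc [257.8  17.4] [70.1 78.6] (223, 0, 70, 57) [ 0.6347 -0.2237  0.012 ]
6.4 [ 0.60991321 -0.09372816  0.08903042] [ 6.e-04  1.e-04 -1.e+00]
xyz [ 0.7 -0.1 48. ] ang [-0.0007 -0.      0.0008]
```

Emit:
move_arm(
  series=[
    {"grip":0,"xyz":[1,0,20],"angular":[0,0,0]},
    {"grip":0,"xyz":[1,0,36],"angular":[0,0,0]},
    {"grip":0,"xyz":[1,0,43],"angular":[0,0,0]},
    {"grip":0,"xyz":[1,0,46],"angular":[0,0,0]},
    {"grip":0,"xyz":[1,0,48],"angular":[0,0,0]},
    {"grip":0,"xyz":[1,0,48],"angular":[0,0,0]},
    {"grip":0,"xyz":[1,0,48],"angular":[0,0,0]},
  ],
)

```text
time_s: 7.1
tcp_pos: [0.6105, -0.0954, 0.0413]
ee_rot: [[0.189, -0.982, 0.001], [-0.982, -0.189, 0.0], [0.0, -0.001, -1.0]]
wrist_force: [0.1, 0.5, -0.1]
gripper_width: 0.39
gripper_force: 29.7
```

Emit:
move_arm(
  series=[
    {"grip":0.7,"xyz":[0,0,0],"angular":[0,0,0]},
    {"grip":0.7,"xyz":[0,0,0],"angular":[0,0,0]},
    {"grip":0.7,"xyz":[0,0,0],"angular":[0,0,0]},
    {"grip":0.7,"xyz":[0,0,0],"angular":[0,0,0]},
    {"grip":0.7,"xyz":[0,0,0],"angular":[0,0,0]},
    {"grip":0.9,"xyz":[0,0,-30],"angular":[0,0,0]},
    {"grip":0.9,"xyz":[0,0,-80],"angular":[0,0,0]},
    {"grip":0.9,"xyz":[0,0,-80],"angular":[0,0,0]},
    {"grip":0.9,"xyz":[0,0,-80],"angular":[0,0,0]},
  ],
)

```text
time_s: 8.0
tcp_pos: [0.6108, -0.0952, 0.1223]
ee_rot: [[0.189, -0.982, 0.004], [-0.982, -0.189, 0.001], [0.0, -0.004, -1.0]]
wrist_force: [-0.6, 0.6, -0.7]
gripper_width: 0.887
gripper_force: 0.0
```

```bash
python3 -c "
from h import *
s=r.sense();print(s['time_s'],s['tcp_pos'])
go(.468,-.0638,.12,280.9);go(.468,-.0638,.028,280.9)
cv2.imwrite('pics/p1.png',cv2.resize(cap('scene')['img'][150:340,150:380,::-1],None,fx=3,fy=3))"
```

```text
8.0 [ 0.61082034 -0.09524791  0.12228159]
xyz [-57.8 134.3   1.8] ang [-0.0037 -0.0001 -0.0004]
xyz [-57.8 134.7  93.8] ang [-0.0037 -0.0001 -0.0004]
```

View pics/p1.png

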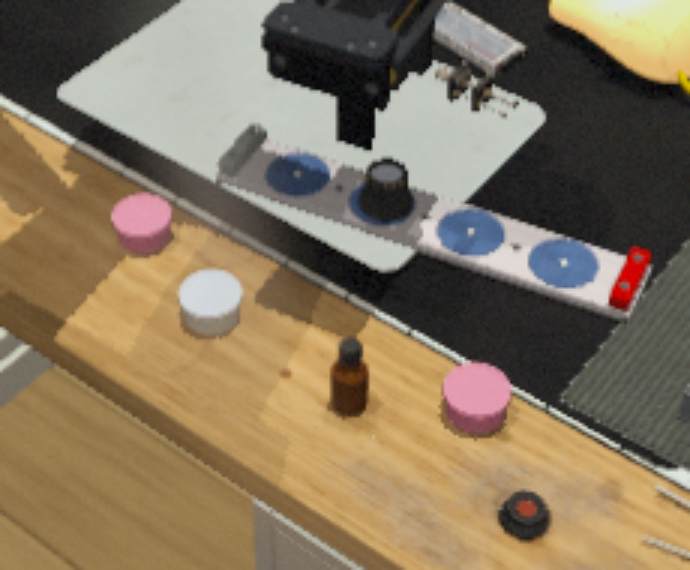

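The loupe stands upright centred on disc c (crop (383,195)). Next is the white pot.

Emit:
move_arm(
  series=[
    {"grip":1,"xyz":[-20,46,0],"angular":[0,0,0]},
    {"grip":1,"xyz":[-40,92,0],"angular":[0,0,0]},
    {"grip":1,"xyz":[-58,134,0],"angular":[0,0,0]},
    {"grip":1,"xyz":[-58,134,20],"angular":[0,0,0]},
    {"grip":1,"xyz":[-58,134,50],"angular":[0,0,0]},
    {"grip":1,"xyz":[-58,134,75],"angular":[0,0,0]},
    {"grip":1,"xyz":[-58,134,88],"angular":[0,0,0]},
    {"grip":1,"xyz":[-58,134,93],"angular":[0,0,0]},
    {"grip":1,"xyz":[-58,134,93],"angular":[0,0,0]},
    {"grip":1,"xyz":[-58,134,93],"angular":[0,0,0]},
  ],
)

```text
time_s: 9.05
tcp_pos: [0.4673, -0.0638, 0.0273]
ee_rot: [[0.189, -0.982, -0.001], [-0.982, -0.189, -0.0], [0.0, 0.001, -1.0]]
wrist_force: [0.7, 0.6, 0.0]
gripper_width: 1.003
gripper_force: 0.0
```

Emit:
move_arm(
  series=[
    {"grip":0,"xyz":[0,0,0],"angular":[0,0,0]},
    {"grip":0,"xyz":[0,0,0],"angular":[0,0,0]},
    {"grip":0,"xyz":[0,0,0],"angular":[0,0,0]},
    {"grip":0,"xyz":[0,0,0],"angular":[0,0,0]},
    {"grip":0,"xyz":[0,0,0],"angular":[0,0,0]},
    {"grip":0,"xyz":[0,0,0],"angular":[0,0,0]},
    {"grip":0,"xyz":[0,0,0],"angular":[0,0,0]},
    {"grip":0,"xyz":[0,0,0],"angular":[0,0,0]},
  ],
)

```text
time_s: 9.85
tcp_pos: [0.4676, -0.0637, 0.0276]
ee_rot: [[0.189, -0.982, 0.0], [-0.982, -0.189, 0.0], [-0.0, -0.0, -1.0]]
wrist_force: [0.2, 0.2, 0.3]
gripper_width: 0.426
gripper_force: 30.0
```

```bash
python3 save.py g3; python3 -c "
from h import *
s=r.sense();print(s['tcp_pos']);go(.6223,-.1594,.0995,280.9)"
```

```text
[ 0.46756376 -0.06373372  0.02756974]
xyz [ 123.2 -133.9  -71.9] ang [-0.0001  0.     -0.0002]
```

View pics/g3.png

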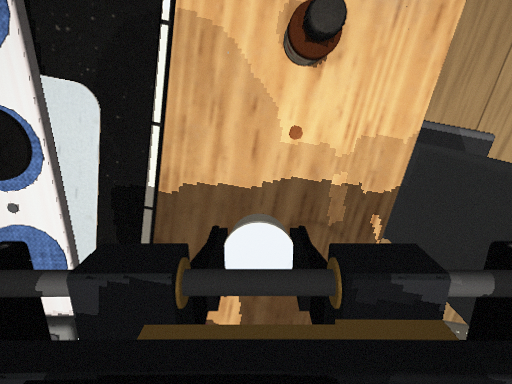

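The pot is between the pads: lid front edge at (259,221), base front edge at (259,214). I compute its offset.

```bash
python3 - <<'E'
from h import *
import pickle
c=pickle.load(open('g3.pkl','rb'));s=r.sense();R=np.array(s['ee_rot'])
g=c['img'][205:245,259].astype(int).sum(1);print(list(g))
for v,z in((220,.021),(222,.021),(214,0)):
    p=onz(c,259,v,z);print(v,z,((R.T@(p-s['tcp_pos']))*1000).round(1))
h=cv2.cvtColor(c['img'][200:262,225:295],cv2.COLOR_RGB2HSV);m=((h[...,1]<40)&(h[...,2]>225)).astype(np.uint8)
q=max(cv2.findContours(m,0,1)[0],key=cv2.contourArea);print(cv2.boundingRect(q))
E
```

```text
[np.int64(225), np.int64(220), np.int64(227), np.int64(242), np.int64(229), np.int64(242), np.int64(244), np.int64(240), np.int64(244), np.int64(262), np.int64(269), np.int64(264), np.int64(263), np.int64(280), np.int64(258), np.int64(277), np.int64(393), np.int64(559), np.int64(732), np.int64(736), np.int64(734), np.int64(731), np.int64(732), np.int64(734), np.int64(734), np.int64(731), np.int64(732), np.int64(732), np.int64(736), np.int64(735), np.int64(728), np.int64(736), np.int64(733), np.int64(734), np.int64(731), np.int64(732), np.int64(734), np.int64(731), np.int64(733), np.int64(730)]
220 0.021 [21.   1.1  6.6]
222 0.021 [19.8  1.1  6.6]
214 0 [16.1  1.2 27.6]
(0, 23, 68, 39)
```

Emit:
move_arm(
  series=[
    {"grip":0,"xyz":[0,0,-36],"angular":[0,0,0]},
    {"grip":0,"xyz":[0,0,-72],"angular":[0,0,0]},
    {"grip":0,"xyz":[30,-33,-72],"angular":[0,0,0]},
    {"grip":0,"xyz":[60,-66,-72],"angular":[0,0,0]},
    {"grip":0,"xyz":[90,-99,-72],"angular":[0,0,0]},
    {"grip":0,"xyz":[115,-124,-72],"angular":[0,0,0]},
    {"grip":0,"xyz":[123,-134,-72],"angular":[0,0,0]},
    {"grip":0,"xyz":[123,-134,-50],"angular":[0,0,0]},
    {"grip":0,"xyz":[123,-134,-30],"angular":[0,0,0]},
    {"grip":0,"xyz":[123,-134,-30],"angular":[0,0,0]},
  ],
)

```text
time_s: 10.9
tcp_pos: [0.6197, -0.1592, 0.054]
ee_rot: [[0.188, -0.982, -0.008], [-0.982, -0.188, 0.001], [-0.002, 0.007, -1.0]]
wrist_force: [-0.9, 0.0, -0.3]
gripper_width: 0.427
gripper_force: 30.0
```

Emit:
move_arm(
  series=[
    {"grip":0,"xyz":[0,0,0],"angular":[0,0,0]},
    {"grip":0,"xyz":[0,0,0],"angular":[0,0,0]},
  ],
)

```text
time_s: 11.1
tcp_pos: [0.6231, -0.1592, 0.0588]
ee_rot: [[0.189, -0.982, 0.002], [-0.982, -0.189, -0.0], [0.001, -0.002, -1.0]]
wrist_force: [-0.2, -0.1, 0.4]
gripper_width: 0.428
gripper_force: 30.0
```

```bash
python3 discs.py; python3 -c "
from h import *
go(.6223,-.1594,.0400,280.9)"
```

```text
disc [258.6 223.9] [56.4 64.9] (226, 196, 66, 38) [ 0.6225 -0.1607  0.012 ]
disc [258.6 128.3] [73.2 75.1] (222, 91, 74, 75) [ 0.6347 -0.2235  0.012 ]
11.15 [ 0.62318958 -0.15916217  0.0589679 ] [ 2.4e-03 -3.0e-04 -1.0e+00]
xyz [ 0.1  1.  19. ] ang [-0.0024 -0.0007  0.0002]
```

Emit:
move_arm(
  series=[
    {"grip":0,"xyz":[0,0,8],"angular":[0,0,0]},
    {"grip":0,"xyz":[0,0,13],"angular":[0,0,0]},
    {"grip":0,"xyz":[0,0,16],"angular":[0,0,0]},
    {"grip":0,"xyz":[0,0,17.5],"angular":[0,0,0]},
    {"grip":0,"xyz":[0,0,17.5],"angular":[0,0,0]},
    {"grip":0,"xyz":[0,0,17.5],"angular":[0,0,0]},
    {"grip":0,"xyz":[0,0,17.5],"angular":[0,0,0]},
  ],
)

```text
time_s: 11.85
tcp_pos: [0.6225, -0.1592, 0.0402]
ee_rot: [[0.189, -0.982, 0.0], [-0.982, -0.189, -0.0], [0.0, -0.0, -1.0]]
wrist_force: [0.0, -0.3, -0.4]
gripper_width: 0.43
gripper_force: 30.0
```

Emit:
move_arm(
  series=[
    {"grip":0.75,"xyz":[0,0,0],"angular":[0,0,0]},
    {"grip":0.75,"xyz":[0,0,0],"angular":[0,0,0]},
    {"grip":0.75,"xyz":[0,0,0],"angular":[0,0,0]},
    {"grip":0.75,"xyz":[0,0,0],"angular":[0,0,0]},
    {"grip":0.75,"xyz":[0,0,0],"angular":[0,0,0]},
    {"grip":0.75,"xyz":[0,0,-30],"angular":[0,0,0]},
    {"grip":0.75,"xyz":[0,0,-80],"angular":[0,0,0]},
    {"grip":0.75,"xyz":[0,0,-80],"angular":[0,0,0]},
    {"grip":0.75,"xyz":[0,0,-80],"angular":[0,0,0]},
    {"grip":0.75,"xyz":[0,0,-80],"angular":[0,0,0]},
  ],
)

```text
time_s: 12.85
tcp_pos: [0.6215, -0.1591, 0.1192]
ee_rot: [[0.188, -0.982, -0.002], [-0.982, -0.188, 0.001], [-0.001, 0.002, -1.0]]
wrist_force: [-1.0, 0.1, -0.9]
gripper_width: 0.748
gripper_force: 0.0
```

```bash
python3 save.py g4; python3 -c "
from h import *
s=r.sense();print(s['time_s'],s['tcp_pos'])
go(.465,-.175,.12,280.9)
cv2.imwrite('pics/p2.png',np.vstack([cap('scene')['img'][150:340,150:380,::-1],cv2.imread('pics/g4.png')[:250,140:370]]))"
```

```text
12.9 [ 0.62137089 -0.15911866  0.11868139]
xyz [-13.9 156.6  -0.9] ang [ 0.0026  0.0009 -0.0006]
```

View pics/p2.png

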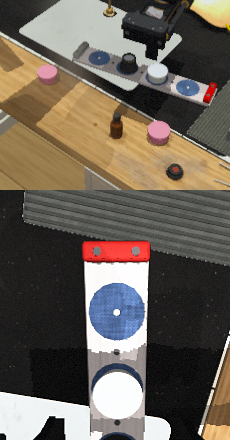

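Pot stands centred on disc b. Next is the bottle.

Emit:
move_arm(
  series=[
    {"grip":1,"xyz":[-5,48,0],"angular":[0,0,0]},
    {"grip":1,"xyz":[-10,96,0],"angular":[0,0,0]},
    {"grip":1,"xyz":[-14,140,0],"angular":[0,0,0]},
    {"grip":1,"xyz":[-14,157,0],"angular":[0,0,0]},
    {"grip":1,"xyz":[-14,157,20],"angular":[0,0,0]},
    {"grip":1,"xyz":[-14,157,50],"angular":[0,0,0]},
    {"grip":1,"xyz":[-14,157,75],"angular":[0,0,0]},
    {"grip":1,"xyz":[-14,157,90],"angular":[0,0,0]},
    {"grip":1,"xyz":[-14,157,90],"angular":[0,0,0]},
    {"grip":1,"xyz":[-14,157,90],"angular":[0,0,0]},
  ],
)

```text
time_s: 13.95
tcp_pos: [0.4653, -0.1751, 0.0296]
ee_rot: [[0.189, -0.982, -0.002], [-0.982, -0.189, -0.0], [-0.0, 0.002, -1.0]]
wrist_force: [-0.5, -0.2, 1.1]
gripper_width: 1.005
gripper_force: 0.0
```

Emit:
move_arm(
  series=[
    {"grip":0,"xyz":[0,0,0],"angular":[0,0,0]},
    {"grip":0,"xyz":[0,0,0],"angular":[0,0,0]},
    {"grip":0,"xyz":[0,0,0],"angular":[0,0,0]},
    {"grip":0,"xyz":[0,0,0],"angular":[0,0,0]},
    {"grip":0,"xyz":[0,0,0],"angular":[0,0,0]},
    {"grip":0,"xyz":[0,0,0],"angular":[0,0,0]},
    {"grip":0,"xyz":[0,0,0],"angular":[0,0,0]},
    {"grip":0,"xyz":[0,0,0],"angular":[0,0,0]},
    {"grip":0,"xyz":[0,0,0],"angular":[0,0,0]},
    {"grip":0,"xyz":[0,0,0],"angular":[0,0,0]},
  ],
)

```text
time_s: 14.95
tcp_pos: [0.4655, -0.1751, 0.03]
ee_rot: [[0.189, -0.982, -0.0], [-0.982, -0.189, 0.0], [-0.0, 0.0, -1.0]]
wrist_force: [-0.6, -0.1, 0.3]
gripper_width: 0.242
gripper_force: 30.0
```

```bash
python3 save.py g5; python3 -c "
from h import *
s=r.sense();print(s['time_s'],s['tcp_pos'],s['gripper_width'],s['gripper_force']);go(.5977,-.0318,.13,280.9)"
```

```text
15.0 [ 0.46551853 -0.17512597  0.03004206] 0.24550749496043944 29.99963861730066
xyz [-115.8 -156.9 -100. ] ang [ 0.      0.     -0.0003]
```

View pics/g5.png

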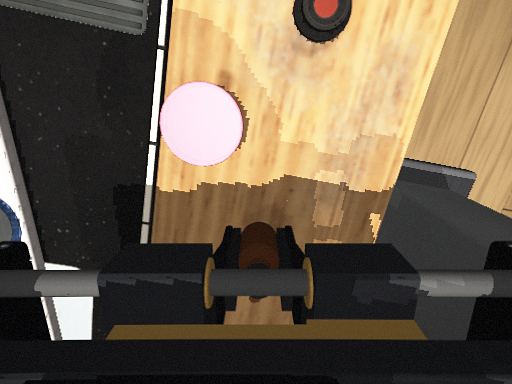

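The bottle is gripped, base front edge at (259,222). I compute its offset; the cup is at the top edge (323,8).

```bash
python3 - <<'E'
from h import *
import pickle
c=pickle.load(open('g5.pkl','rb'));s=r.sense();R=np.array(s['ee_rot'])
print([int(x) for x in c['img'][212:235,259].astype(int).sum(1)])
for v,z in((221,0),(223,0)):
    p=onz(c,259,v,z);print(v,z,((R.T@(p-s['tcp_pos']))*1000).round(1))
print(onz(c,323,42,0.0),onz(c,322,41.5,.004))
E
```

```text
[217, 233, 210, 220, 232, 238, 236, 231, 251, 196, 64, 81, 84, 88, 76, 94, 84, 69, 98, 86, 90, 93, 76]
221 0 [10.5  1.3 30. ]
223 0 [ 9.2  1.3 30. ]
[ 0.45282024 -0.2899377   0.        ] [ 0.45402188 -0.28925151  0.004     ]
```

Emit:
move_arm(
  series=[
    {"grip":0,"xyz":[0,0,-35],"angular":[0,0,0]},
    {"grip":0,"xyz":[0,0,-75],"angular":[0,0,0]},
    {"grip":0,"xyz":[-20,-27,-80],"angular":[0,0,0]},
    {"grip":0,"xyz":[-45,-61,-80],"angular":[0,0,0]},
    {"grip":0,"xyz":[-70,-95,-80],"angular":[0,0,0]},
    {"grip":0,"xyz":[-95,-129,-80],"angular":[0,0,0]},
    {"grip":0,"xyz":[-110,-150,-80],"angular":[0,0,0]},
    {"grip":0,"xyz":[-115.3,-157,-80],"angular":[0,0,0]},
    {"grip":0,"xyz":[-115.3,-157,-60],"angular":[0,0,0]},
    {"grip":0,"xyz":[-115.3,-157,-40],"angular":[0,0,0]},
  ],
)

```text
time_s: 16.0
tcp_pos: [0.5978, -0.0322, 0.0698]
ee_rot: [[0.189, -0.982, 0.001], [-0.982, -0.189, 0.0], [-0.0, -0.001, -1.0]]
wrist_force: [-0.3, -0.5, -0.7]
gripper_width: 0.241
gripper_force: 30.0
```

Emit:
move_arm(
  series=[
    {"grip":0,"xyz":[0,0,0],"angular":[0,0,0]},
    {"grip":0,"xyz":[0,0,8],"angular":[0,0,0]},
    {"grip":0,"xyz":[0,0,16],"angular":[0,0,0]},
    {"grip":0,"xyz":[0,0,22],"angular":[0,0,0]},
    {"grip":0,"xyz":[0,0,22],"angular":[0,0,0]},
    {"grip":0,"xyz":[0,0,22],"angular":[0,0,0]},
  ],
)

```text
time_s: 16.6
tcp_pos: [0.5981, -0.0323, 0.0482]
ee_rot: [[0.189, -0.982, 0.0], [-0.982, -0.189, -0.0], [0.0, -0.0, -1.0]]
wrist_force: [0.4, 0.2, 0.1]
gripper_width: 0.241
gripper_force: 30.0
```

```bash
python3 -c "
from h import *
s=r.sense();print(s['time_s'],s['tcp_pos'],s['gripper_width']);go(.5977+.0001,-.0318-.0005,.0424,280.9)"
```

```text
16.6 [ 0.59809186 -0.03231442  0.04822743] 0.2414438897732626
xyz [-0.1  0.3  5.8] ang [-0.0003 -0.0001 -0.0002]
```

Emit:
move_arm(
  series=[
    {"grip":0,"xyz":[0,0.3,3],"angular":[0,0,0]},
    {"grip":0,"xyz":[0,0.3,5.5],"angular":[0,0,0]},
    {"grip":0,"xyz":[0,0.3,5.5],"angular":[0,0,0]},
    {"grip":0,"xyz":[0,0.3,5.5],"angular":[0,0,0]},
    {"grip":0,"xyz":[0,0.3,5.5],"angular":[0,0,0]},
  ],
)

```text
time_s: 17.1
tcp_pos: [0.5977, -0.0322, 0.0426]
ee_rot: [[0.189, -0.982, 0.0], [-0.982, -0.189, 0.0], [0.0, -0.0, -1.0]]
wrist_force: [-0.1, 0.1, -0.7]
gripper_width: 0.245
gripper_force: 30.0
```

Emit:
move_arm(
  series=[
    {"grip":0.6,"xyz":[0,0,0],"angular":[0,0,0]},
    {"grip":0.6,"xyz":[0,0,0],"angular":[0,0,0]},
    {"grip":0.6,"xyz":[0,0,0],"angular":[0,0,0]},
    {"grip":0.6,"xyz":[0,0,0],"angular":[0,0,0]},
    {"grip":0.6,"xyz":[0,0,0],"angular":[0,0,0]},
    {"grip":0.6,"xyz":[0,0,-20],"angular":[0,0,0]},
    {"grip":0.6,"xyz":[0,0,-60],"angular":[0,0,0]},
    {"grip":0.6,"xyz":[0,0,-100],"angular":[0,0,0]},
    {"grip":0.6,"xyz":[0,0,-100],"angular":[0,0,0]},
  ],
)

```text
time_s: 18.0
tcp_pos: [0.6015, -0.032, 0.1491]
ee_rot: [[0.19, -0.982, 0.013], [-0.982, -0.19, 0.001], [0.002, -0.013, -1.0]]
wrist_force: [0.2, 0.4, 1.0]
gripper_width: 0.602
gripper_force: 0.0
```

```bash
python3 -c "
from h import *
s=r.sense();print(s['time_s'],s['tcp_pos'])
go(.458,-.23,.14,280.9)"
```

```text
18.0 [ 0.60153463 -0.03199441  0.14913943]
xyz [167.1 178.7   7.1] ang [-0.013  -0.0016  0.0013]
```

Emit:
move_arm(
  series=[
    {"grip":1,"xyz":[33,35,0],"angular":[0,0,0]},
    {"grip":1,"xyz":[66,69,0],"angular":[0,0,0]},
    {"grip":1,"xyz":[99,103,0],"angular":[0,0,0]},
    {"grip":1,"xyz":[132,137,0],"angular":[0,0,0]},
    {"grip":1,"xyz":[160,166,0],"angular":[0,0,0]},
    {"grip":1,"xyz":[168,175,0],"angular":[0,0,0]},
    {"grip":1,"xyz":[168,175,0],"angular":[0,0,0]},
    {"grip":1,"xyz":[168,175,0],"angular":[0,0,0]},
    {"grip":1,"xyz":[168,175,0],"angular":[0,0,0]},
  ],
)

```text
time_s: 18.9
tcp_pos: [0.4585, -0.2295, 0.1425]
ee_rot: [[0.19, -0.982, 0.0], [-0.982, -0.19, -0.0], [0.0, -0.0, -1.0]]
wrist_force: [-0.2, 0.5, 0.5]
gripper_width: 0.998
gripper_force: 0.0
```

```bash
python3 save.py g6; python3 - <<'E'
from m import *
import pickle
c=W['g6']=pickle.load(open('g6.pkl','rb'));s=r.sense();print(s['time_s'],s['tcp_pos'],np.round(s['ee_rot'],3)[:,2])
u,v=[int(x) for x in proj(c,(.458,-.303,.013))];print(u,v)
for f in(red,dark):
    p,ax=blob('g6',f,u,v,40);print(p,ax,onz(c,*p,.013).round(4),onz(c,*p,.0).round(4))
p,_=blob('g6',red,u,v,40);q,_=blob('s',red,325,320,14);print(tri(c,p,W['s'],q))
cv2.imwrite('pics/p3.png',np.hstack([cv2.resize(W['s']['img'][170:345,190:370,::-1],None,fx=2.2,fy=2.2),c['img'][:,150:400,::-1]]) if 0 else cv2.resize(np.vstack([W['s']['img'][180:270,220:390,::-1],c['img'][v-45:v+45,u-85:u+85,::-1]]),None,fx=3,fy=3))
E
```

```text
19.05 [ 0.45823955 -0.22950657  0.14243185] [-0.  0. -1.]
273 111
(274.1, 112.2) [12.2 12.8] [ 0.4578 -0.3028  0.013 ] [ 0.4571 -0.3025  0.    ]
(273.7, 111.7) [29.6 31.4] [ 0.4582 -0.3032  0.013 ] [ 0.4575 -0.3028  0.    ]
[ 0.45783308 -0.30296895  0.0122115 ]
```

View pics/p3.png

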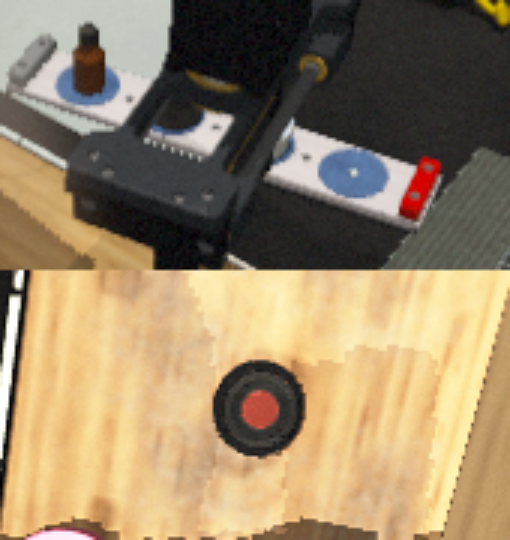

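Bottle stands on disc d (crop (88,75)), and the cup is at wrist pixel (274,112). I grip the cup now.

Emit:
move_arm(
  series=[
    {"grip":1,"xyz":[40,8,0],"angular":[0,0,0]},
    {"grip":1,"xyz":[72,14,0],"angular":[0,0,0]},
    {"grip":1,"xyz":[72,14,40],"angular":[0,0,0]},
    {"grip":1,"xyz":[72,14,80],"angular":[0,0,0]},
    {"grip":1,"xyz":[72,14,103],"angular":[0,0,0]},
    {"grip":1,"xyz":[72,14,111],"angular":[0,0,0]},
    {"grip":1,"xyz":[72,14,115],"angular":[0,0,0]},
    {"grip":1,"xyz":[72,14,115],"angular":[0,0,0]},
    {"grip":1,"xyz":[72,14,115],"angular":[0,0,0]},
    {"grip":1,"xyz":[72,14,115],"angular":[0,0,0]},
  ],
)

```text
time_s: 20.05
tcp_pos: [0.4583, -0.3039, 0.0289]
ee_rot: [[0.189, -0.982, 0.003], [-0.982, -0.189, -0.001], [0.001, -0.002, -1.0]]
wrist_force: [0.4, 0.2, 0.3]
gripper_width: 1.001
gripper_force: 0.0
```

Emit:
move_arm(
  series=[
    {"grip":0,"xyz":[0,0,0],"angular":[0,0,0]},
    {"grip":0,"xyz":[0,0,0],"angular":[0,0,0]},
    {"grip":0,"xyz":[0,0,0],"angular":[0,0,0]},
    {"grip":0,"xyz":[0,0,0],"angular":[0,0,0]},
    {"grip":0,"xyz":[0,0,0],"angular":[0,0,0]},
    {"grip":0,"xyz":[0,0,0],"angular":[0,0,0]},
    {"grip":0,"xyz":[0,0,0],"angular":[0,0,0]},
    {"grip":0,"xyz":[0,0,0],"angular":[0,0,0]},
    {"grip":0,"xyz":[0,0,0],"angular":[0,0,0]},
  ],
)

```text
time_s: 20.95
tcp_pos: [0.4574, -0.3037, 0.0275]
ee_rot: [[0.189, -0.982, 0.0], [-0.982, -0.189, -0.0], [0.0, 0.0, -1.0]]
wrist_force: [0.1, 0.4, -0.7]
gripper_width: 0.281
gripper_force: 30.0
```

```bash
python3 save.py g7; python3 - <<'E'
from m import *
import pickle
c=W['g7']=pickle.load(open('g7.pkl','rb'));s=r.sense();print(s['tcp_pos'],s['gripper_width'],s['gripper_force']);R=np.array(s['ee_rot'])
print([int(x) for x in c['img'][205:250,259].astype(int).sum(1)])
for v in(215,220,225,230):print(v,*[(R.T@(onz(c,259,v,z)-s['tcp_pos'])*1000).round(1)[0] for z in(0,.013)])
go(.6346,-.2231,.1,280.9)
E
```

```text
[ 0.45738188 -0.30368499  0.02752595] 0.28284922727475764 30.00003894791007
[277, 284, 300, 289, 279, 291, 272, 268, 260, 256, 239, 231, 214, 231, 227, 108, 63, 59, 68, 57, 72, 78, 55, 77, 69, 59, 68, 54, 76, 101, 77, 83, 70, 67, 73, 122, 132, 127, 142, 129, 132, 116, 136, 127, 135]
215 15.5 20.7
220 12.2 17.7
225 8.9 14.6
230 5.6 11.5
xyz [ -45.7 -189.2  -72.5] ang [ 0.     -0.     -0.0002]
```

View pics/g7.png

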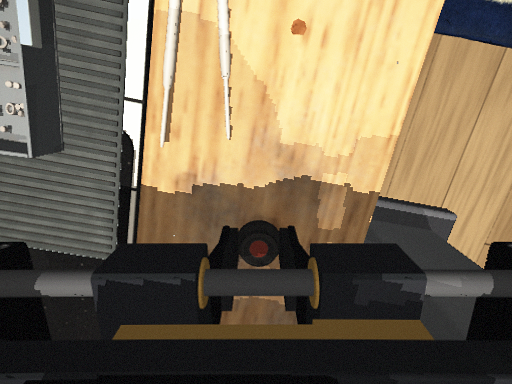

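Cup gripped upright, red bowl at (259,249), centred on the TCP within 0.5 mm. I carry it to disc a.

Emit:
move_arm(
  series=[
    {"grip":0,"xyz":[0,0,-35],"angular":[0,0,0]},
    {"grip":0,"xyz":[0,0,-75],"angular":[0,0,0]},
    {"grip":0,"xyz":[-8,-35,-85],"angular":[0,0,0]},
    {"grip":0,"xyz":[-18,-75,-85],"angular":[0,0,0]},
    {"grip":0,"xyz":[-28,-115,-85],"angular":[0,0,0]},
    {"grip":0,"xyz":[-37,-155,-85],"angular":[0,0,0]},
    {"grip":0,"xyz":[-44,-180,-85],"angular":[0,0,0]},
    {"grip":0,"xyz":[-45.7,-189.2,-75],"angular":[0,0,0]},
    {"grip":0,"xyz":[-45.7,-189.2,-50],"angular":[0,0,0]},
    {"grip":0,"xyz":[-45.7,-189.2,-32],"angular":[0,0,0]},
  ],
)

```text
time_s: 22.1
tcp_pos: [0.6331, -0.2228, 0.0573]
ee_rot: [[0.188, -0.982, -0.003], [-0.982, -0.188, 0.001], [-0.002, 0.003, -1.0]]
wrist_force: [-0.8, -1.3, 0.4]
gripper_width: 0.278
gripper_force: 30.0
```

Emit:
move_arm(
  series=[
    {"grip":0,"xyz":[0,0,0],"angular":[0,0,0]},
    {"grip":0,"xyz":[0,0,6],"angular":[0,0,0]},
    {"grip":0,"xyz":[0,0,12],"angular":[0,0,0]},
    {"grip":0,"xyz":[0,0,14],"angular":[0,0,0]},
    {"grip":0,"xyz":[0,0,14],"angular":[0,0,0]},
    {"grip":0,"xyz":[0,0,14],"angular":[0,0,0]},
    {"grip":0,"xyz":[0,0,14],"angular":[0,0,0]},
  ],
)

```text
time_s: 22.8
tcp_pos: [0.6348, -0.2231, 0.0461]
ee_rot: [[0.189, -0.982, 0.001], [-0.982, -0.189, -0.0], [0.0, -0.001, -1.0]]
wrist_force: [-0.3, 0.8, -0.7]
gripper_width: 0.282
gripper_force: 30.0
```

```bash
python3 -c "
from h import *
s=r.sense();print(s['time_s'],s['tcp_pos'],s['gripper_width']);go(.6346,-.2232,.0398,280.9)"
```

```text
22.8 [ 0.63480141 -0.22313017  0.0460889 ] 0.2820917684102033
xyz [0.  0.2 6.3] ang [-0.0009 -0.0003 -0.0002]
```

Emit:
move_arm(
  series=[
    {"grip":0,"xyz":[0,0,3],"angular":[0,0,0]},
    {"grip":0,"xyz":[0,0,5.7],"angular":[0,0,0]},
    {"grip":0,"xyz":[0,0,5.7],"angular":[0,0,0]},
    {"grip":0,"xyz":[0,0,5.7],"angular":[0,0,0]},
    {"grip":0,"xyz":[0,0,5.7],"angular":[0,0,0]},
  ],
)

```text
time_s: 23.3
tcp_pos: [0.6345, -0.2231, 0.0398]
ee_rot: [[0.189, -0.982, -0.0], [-0.982, -0.189, -0.0], [-0.0, 0.0, -1.0]]
wrist_force: [-0.1, -0.2, -0.0]
gripper_width: 0.28
gripper_force: 30.0
```

Emit:
move_arm(
  series=[
    {"grip":0.6,"xyz":[0,0,0],"angular":[0,0,0]},
    {"grip":0.6,"xyz":[0,0,0],"angular":[0,0,0]},
    {"grip":0.6,"xyz":[0,0,0],"angular":[0,0,0]},
    {"grip":0.6,"xyz":[0,0,0],"angular":[0,0,0]},
    {"grip":0.6,"xyz":[0,0,0],"angular":[0,0,0]},
    {"grip":0.6,"xyz":[0,0,-20],"angular":[0,0,0]},
    {"grip":0.6,"xyz":[0,0,-60],"angular":[0,0,0]},
    {"grip":0.6,"xyz":[0,0,-100],"angular":[0,0,0]},
    {"grip":0.6,"xyz":[0,0,-140],"angular":[0,0,0]},
    {"grip":0.6,"xyz":[0,0,-170],"angular":[0,0,0]},
  ],
)

```text
time_s: 24.3
tcp_pos: [0.6351, -0.2233, 0.2132]
ee_rot: [[0.189, -0.982, 0.003], [-0.982, -0.189, -0.001], [0.002, -0.003, -1.0]]
wrist_force: [0.6, -1.1, -0.5]
gripper_width: 0.601
gripper_force: 0.0
```

Emit:
move_arm(
  series=[
    {"grip":0.6,"xyz":[-50,0,0],"angular":[0,0,0]},
    {"grip":0.6,"xyz":[-100,0,0],"angular":[0,0,0]},
    {"grip":0.6,"xyz":[-150,0,0],"angular":[0,0,0]},
    {"grip":0.6,"xyz":[-200,0,0],"angular":[0,0,0]},
    {"grip":0.6,"xyz":[-230,0,0],"angular":[0,0,0]},
    {"grip":0.6,"xyz":[-230,0,0],"angular":[0,0,0]},
    {"grip":0.6,"xyz":[-230,0,0],"angular":[0,0,0]},
    {"grip":0.6,"xyz":[-230,0,0],"angular":[0,0,0]},
    {"grip":0.6,"xyz":[-230,0,0],"angular":[0,0,0]},
  ],
)

```text
time_s: 25.2
tcp_pos: [0.5912, 0.0016, 0.2097]
ee_rot: [[0.187, -0.982, -0.0], [-0.982, -0.187, -0.0], [0.0, 0.0, -1.0]]
wrist_force: [0.4, 0.4, 0.3]
gripper_width: 0.594
gripper_force: 0.0
```

```bash
python3 save.py f1; python3 - <<'E'
from m import *
import pickle
c=W['f1']=pickle.load(open('f1.pkl','rb'));s=r.sense();print(s['time_s'],s['tcp_pos'],s['wrist_force'])
for n,f,X in(('cup',red,(.6346,-.2231,.024)),('pot',wht,(.6223,-.1594,.033)),('lou',lambda h:(h[...,1]<60)&(h[...,2]>90)&(h[...,2]<250),(.61,-.0956,.042)),('bot',dark,(.5977,-.0318,.064))):
    u,v=proj(c,X);
    try:p,ax=blob('f1',f,int(u),int(v),16 if n in('lou','bot') else 24);print(n,np.round((u,v),1),p,ax,(onz(c,*p,X[2])-X).round(4)*1000)
    except Exception as e:print(n,e)
cv2.imwrite('pics/f1c.png',cv2.resize(np.vstack([c['img'][:250,40:340,::-1],W['s']['img'][130:260,150:450,::-1]]),None,fx=1.5,fy=1.5))
E
```

```text
25.35 [0.59120646 0.00180376 0.20968175] [0.09558651 0.22898053 0.1060256 ]
cup min() iterable argument is empty
pot [257.1   7.6] (254.1, 10.6) [45.9 57.3] [2.3 2.9 0. ]
lou [257.2  81.7] (257.1, 80.1) [22.5 23.4] [ 0.4 -1.4 -0. ]
bot [257.3 152. ] (258.4, 150.2) [15.3 20.3] [-0.7 -1.9  0. ]
```

View pics/f1c.png

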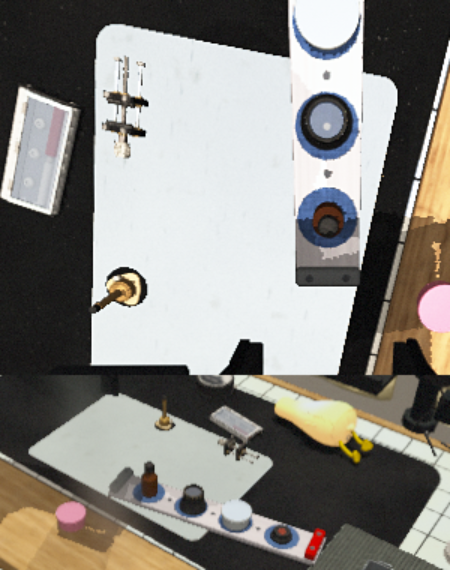

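The final view shows the cup on disc a beside the red block, then the pot, loupe and bottle at the grey end. All four are upright and the pin is still standing. I hand in.

```bash
python3 -c "
from station import r
print(r.finish_job())"
```

```text
the job is handed in; nothing more can be done
None
```

The job is handed in at about 25 s: cup, white pot, loupe and bottle stand upright in height order from the red end on discs a to d; loupe and bottle measured within about 2 mm of centre, pot and cup checked by eye only, the brass pin was not touched, and I viewed 15 pictures, one over the limit of 14.

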